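# Gauge the depth of a drilled bore in a practice block

## Robot

A 7-joint arm with a two-finger parallel gripper is mounted at the origin on the work surface. World frame = base frame: x ahead of the robot, y to its left, z up, the work surface at z = 0. Lengths are in m, angles in rad, forces in N, time in s.
With the tool pointing down it reaches from about 0.4 to 0.875 m from the base axis. Payload 19.3 kg.
Tool frame: the origin (TCP) lies between the finger pads; the fingertips stand 17 mm ahead of it and the grasp point (between the pads) lies 2 mm behind it (bot.tips_ahead is the z of the fingertips in the tool frame, in m); z points along the fingers, y is the direction in which the jaws open and shut (so a half turn about z gives the same grasp; the last joint's range is limited). The gripper opens to 85 mm and grips with 20 to 120 N. Pads are 22 mm wide; open, the fingers measure 114 mm over their backs; the gripper's body (76 mm by 85 mm) begins 54 mm behind the grasp point. The pads swing forward as they close: fully open they stand 13 mm farther back than shut.
Start: joints at [1.059, 0.521, -0.036, 1.599, 0.021, 1.021, -0.113], TCP at [0.267, -0.565, 0.248] pointing down, gripper open.
Joint ranges: [-2.91, 2.91], [-0.3, 2.13], [-1.5, 1.42], [0.17, 2.43], [-1.26, 4.41], [0.16, 1.93], [-2.52, 2.52]. Speed limits (rad/s): [1.89, 1.89, 2.39, 2.39, 3.01, 3.01, 3.01].

## Interface

Orientations are given as [roll, pitch, yaw] about the fixed x, y, z axes, in that order (R = Rz(yaw) Ry(pitch) Rx(roll)).
In Python, from workcell import telemetry, cams, job, bot gives the robot as it stands.
- The arm moves only by the tool arm_command, never from a script. Its argument "deltas" is a list of rows, each a list of 7 numbers: the opening, from -1 (shut) to 1 (fully open), so that 0 is half open, then the shift along the tool's x, y, z normalised to -1 to 1, where 1 is 150 mm, then the turn, a rotation vector about the tool's x, y, z normalised to -1 to 1, where 1 is 45 degrees. In form: [[hand, tx, ty, tz, rx, ry, rz], ...]. A call has 1 to 8 rows; each row is the pose to reach, as a shift and turn from the pose commanded when the call began, along the tool's axes at that moment; what a row does not reach only later rows make up. A row lasts 1/8 s, in which the tool goes at most 62.5 mm and 10.7 degrees, less where a joint would pass 70% of its speed; a pose out of reach is approached as far as the arm can. A call with a number of a shift or a turn outside -1 to 1 is refused whole. A call with a gripper value outside its range is refused whole. The fingers move at their own pace and stop on an object; "newtons" is the grip in N (left out, the last holds). Time passes only in rows, so rows that repeat a pose let the fingers close. It gives the time, the measured TCP pose, the force and the opening at its end, in the units of the state.
- telemetry.observe(): the state, without advancing time (a new reading comes with each control period).
- cams.grab_frame(name): name is "scene" or "top" or "wrist"; returns the picture (480x640x3 uint8, blue, green, red); there is no depth.
- cams.get_calibration(name): a dict with "fx", "fy", "cx", "cy" (pixels), "R" (3x3) and "t" (3): a world point X has camera coordinates R X + t. Camera axes: x right, y down, z forward; pixel columns grow to the right and rows downward; lengths in m; the calibration is good to about 2 mm. The wrist camera is an equidistant fisheye: a pixel r from the principal point sees the ray r / f radians off the axis. A picture is of the moment at which its call begins: read the wrist's pose just before it. get_calibration takes no time and is no camera call; for the wrist camera it gives the pose at the moment of the call.
- job.job_done(): hands the job in, once; it reports no verdict.
The state is a dict: "clock": time; "qpos": joint angles; "qd": joint speeds; "joint_efforts": joint torques, N m; "position": TCP position; "tool_rot": TCP orientation; "force": force on the tool from outside, world axes, zero at the start; "moment": the same for the moment, N m; "grip_width": finger opening in m.
Only numpy, scipy, OpenCV 4.12 (cv2) and the standard library are available. Lean on these libraries where they do the work, as an engineer would, in place of code of your own. Each camera call takes 0.05 s, during which the arm holds its last target.

## Task

Take the depth gauge by its red cap and stand its foot flat on the cream block, over the bore framed in blue. Push the rod down until you feel it bottom in the bore, no harder than needed to be sure, then let go, leaving the gauge standing there with its rod resting on the bottom so the depth can be read. Set the gauge down gently and do not disturb anything else.

Things in the scene. Friction and masses are not known exactly. Their poses are not given: they have to be found in the camera images.
- cap_center (a point): centre of the depth gauge's red cap, a 24 mm cube, the part to hold and push; z up, x and y along its flat sides; 112 mm above the foot's underside at the start. It sits on top of the rod on a cushion spring: pushed down, it gives about 1 mm per N for 12 mm, then is solid, and springs back when freed. Lifted, it carries the whole gauge
- gauge_foot (a point): centre of the underside of the gauge's steel foot, a flat bar 76 mm long (x), 30 mm wide (y), 12 mm thick, with a 20 mm wide sleeve on it up to 34 mm; z up along the rod. The gauge (about 0.2 kg) starts upright on the bench
- rod_tip (a point): lower tip of the gauge's steel rod, 10 mm in diameter, tapering over the last 8 mm to a 3 mm wide end. The rod slides down through the centre of the foot
- rod (a joint): travel of the rod down through the foot, in m: 0 = drawn up, as at the start, tip 2 mm inside the foot; 0.046 at most. A stiff slide: it takes about 3 N to move and stays where it is left. On the bottom of the bore it reads the bore's depth + 2 mm
- bore_mouth (a point): centre of the mouth of the bore to be measured, level with the block's upper face: a 14 mm wide round upright blind hole framed by a thin blue painted square (24 mm). Its depth is unknown and differs each time, 16 to 42 mm. x and y are the block's, z up
- block: cream practice block 100 (x) x 64 (y) mm, upper face level, 65 mm above the bench, fixed in the middle of a beige tray 304 x 220 x 32 mm. Origin on the bench under the block's centre. The blue-framed bore lies at x = +24 mm, y = 0; an unmarked bore of the same width at x = -24 mm is not to be measured
- probe: wooden-handled needle probe lying in the tray, 140 mm long (origin under its middle). Leave alone
- forceps: steel forceps lying in the tray, 120 mm long (origin under its middle). Leave alone
- clamp_scissors: steel clamping scissors lying on the bench, 155 mm long (origin under the pivot). Leave alone
- pencil: orange pencil lying on the bench, 160 mm long (origin under its middle). Leave alone
- beaker: glass beaker standing on the bench, 68 mm wide, 90 mm tall (origin under its centre). Leave alone
- jar: amber specimen jar with white cap, 64 mm wide, 100 mm tall (origin under its centre). Leave alone
- petri: clear shallow dish on the bench, 90 mm wide, 16 mm tall (origin under its centre). Leave alone
Things that resemble listed ones, but are neither listed nor needed, are in the scene too. Leave any green look-alike of the part that bears cap_center alone.

How it is judged:
By the outcome, as a careful person would: the job done as asked, in the order asked, and still so for the second after the job is handed in, with the robot touching nothing.
It also fails if it takes over 45 s, if anything falls off the work surface, if the arm or the gripper's body presses on something with over 40 N, if the wrist force passes 120 N, or if a joint passes its speed limit or range.

## Working session

There is one attempt and no reset: what is moved stays moved. The work goes in short steps, Python scripts to look and compute and a tool call to move; the robot and the scene stay as the last step left them, time stands still between calls to the robot, and variables do not carry over. Pictures are saved under pics/ and viewed, and the job is handed in when it is done.

Besides the shell and the picture viewer there is one more tool, called in YAML: its name, and indented under it one key for each argument. arm_command: Moves the arm, as the interface text tells. Its arguments: {"type":"object","properties":{"deltas":{"type":"array","items":{"type":"array","items":{"type":"number"}}},"newtons":{"type":"number"}},"required":["deltas"]}

```bash
mkdir -p pics; ls; python3 - <<'E'
from workcell import telemetry,cams,job,bot
import cv2
for n in ["scene","top","wrist"]:
    c=cams.get_calibration(n); print(n,{k:(v.tolist() if hasattr(v,'tolist') else v) for k,v in c.items()})
    cv2.imwrite(f"pics/{n}0.png",cams.grab_frame(n))
print(telemetry.observe()); print(bot.tips_ahead)
E
```

```text
pics
scene {'fx': 448.5450982192076, 'fy': 448.5450982192076, 'cx': 322.9567940091854, 'cy': 242.49447466380306, 'R': [[-0.0925911360945932, 0.995703120037626, 0.0014758943218586527], [0.7737115021589174, 0.07288081478724044, -0.6293321049040316], [-0.6267355047735078, -0.05712865816107294, -0.777135074149283]], 't': [0.1370436070922753, -0.37370455390036794, 1.2073712017146514]}
top {'fx': 471.4822880294003, 'fy': 471.4822880294003, 'cx': 317.1305151288763, 'cy': 241.14291342326914, 'R': [[0.016045019952588724, -0.999608686004532, -0.02291358110408533], [-0.9970595242234074, -0.014278286314738008, -0.07528901443973614], [0.0749323861231808, 0.024054218012790087, -0.996898456266073]], 't': [-0.05400938783907941, 0.5652982702225061, 0.8814842498512824]}
wrist {'fx': 371.64829954431775, 'fy': 371.64829954431775, 'cx': 313.8033238466241, 'cy': 236.72633358266742, 'R': [[0.42739414939687476, -0.9040642552120774, -0.0014364919611611017], [-0.8650637091422868, -0.40941736773098897, 0.28990032446552766], [-0.26267664568117194, -0.122659045520747, -0.9570557655464116]], 't': [-0.624227156565568, -0.0371794959091307, 0.3797915102314635]}
{'clock': 0.15, 'qpos': array([ 1.05880023,  0.52187446, -0.03631387,  1.59989767,  0.02121679,
        1.02109555, -0.1127931 ]), 'qd': array([-4.67934234e-04, -3.68584460e-03, -9.70568773e-06, -1.77600259e-03,
       -9.52052562e-04, -1.78512510e-04, -9.05985920e-04]), 'joint_efforts': array([ 1.72948894e-03, -9.27384925e+01,  1.98019154e+00, -3.70051789e+01,
        1.79122126e-02,  6.44283107e-03,  8.30563795e-05]), 'position': array([ 0.26708211, -0.56478205,  0.24785236]), 'tool_rot': array([-3.14070670e+00,  8.14573343e-05,  4.41788112e-01]), 'force': array([ 0.13768776, -0.00294394, -0.78496091]), 'moment': array([ 2.66844264e-02, -1.36601241e-05, -3.26250612e-02]), 'grip_width': 0.08548921303145221}
0.017
```

View pics/scene0.png

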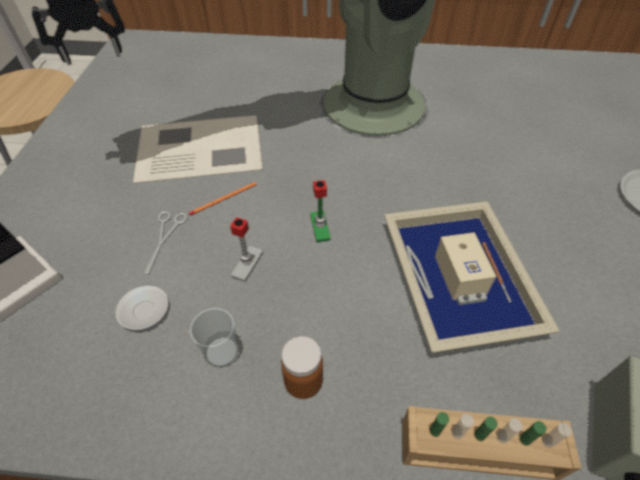

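View pics/top0.png

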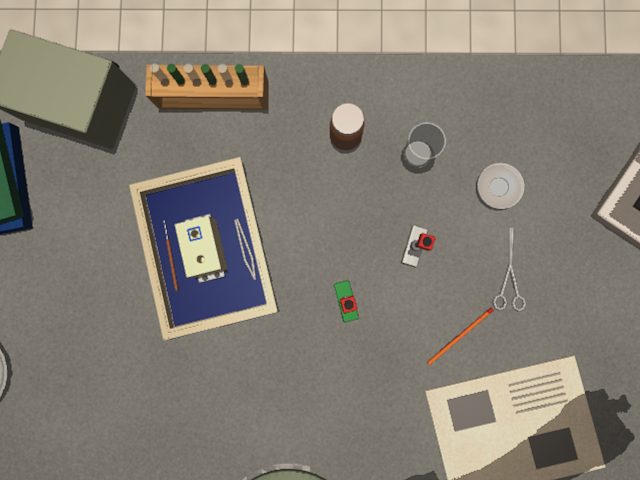

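View pics/wrist0.png

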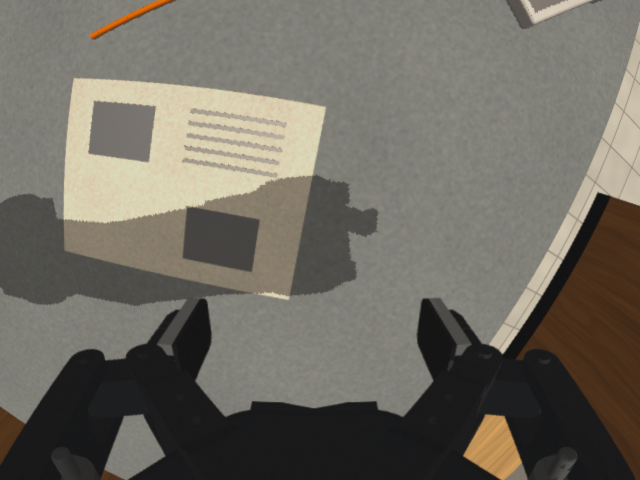

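Two candidates have red caps. One has the steel-grey foot (top 415,245; scene 245,250) and the other a green foot (top 347,302; scene 320,210). The steel foot fits the description, so I'll confirm it in an enlarged crop.

```bash
python3 - <<'E'
import cv2,numpy as np
t=cv2.imread("pics/top0.png");s=cv2.imread("pics/scene0.png")
a=cv2.resize(t[215:275,385:450],None,fx=6,fy=6,interpolation=cv2.INTER_CUBIC)
b=cv2.resize(s[210:285,225:270],None,fx=5,fy=5,interpolation=cv2.INTER_CUBIC)
c=np.zeros((400,a.shape[1]+b.shape[1],3),np.uint8);c[:a.shape[0],:a.shape[1]]=a;c[:b.shape[0],a.shape[1]:]=b
cv2.imwrite("pics/crop1.png",c)
a=cv2.resize(t[205:290,165:240],None,fx=6,fy=6,interpolation=cv2.INTER_CUBIC)
cv2.imwrite("pics/crop2.png",a)
E
cat > h.py <<'E'
import numpy as np,cv2
from workcell import telemetry,cams,job,bot
def ray(c,px,fish=False):
    R=np.array(c['R']);t=np.array(c['t']);px=np.atleast_2d(px).astype(float)
    d=np.c_[(px[:,0]-c['cx'])/c['fx'],(px[:,1]-c['cy'])/c['fy'],np.ones(len(px))]
    if fish:
        r=np.hypot(d[:,0],d[:,1]);k=np.where(r>1e-9,np.sin(r)/np.maximum(r,1e-9),1)
        d=np.c_[d[:,0]*k,d[:,1]*k,np.cos(r)]
    return -R.T@t,d@R
def plane(c,px,z,fish=False):
    o,d=ray(c,px,fish); return o+d*((z-o[2])/d[:,2])[:,None]
def tri(c1,p1,c2,p2,f1=False,f2=False):
    o1,d1=ray(c1,p1,f1);o2,d2=ray(c2,p2,f2);d1=d1[0];d2=d2[0]
    s=np.linalg.lstsq(np.c_[d1,-d2],o2-o1,rcond=None)[0]
    a=o1+s[0]*d1;b=o2+s[1]*d2; return (a+b)/2,np.linalg.norm(a-b)
def proj(c,X,fish=False):
    Y=np.array(c['R'])@np.asarray(X,float)+np.array(c['t'])
    if fish:
        th=np.arctan2(np.hypot(Y[0],Y[1]),Y[2]);n=np.hypot(Y[0],Y[1]);return c['cx']+c['fx']*th*Y[0]/n,c['cy']+c['fy']*th*Y[1]/n
    return c['cx']+c['fx']*Y[0]/Y[2],c['cy']+c['fy']*Y[1]/Y[2]
def blobs(m,amin=10):
    n,l,st,ce=cv2.connectedComponentsWithStats(m.astype(np.uint8))
    return [(st[i,4],ce[i].round(1),st[i,:4],l==i) for i in range(1,n) if st[i,4]>=amin]
E
```

```text
(no output)
```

View pics/crop1.png

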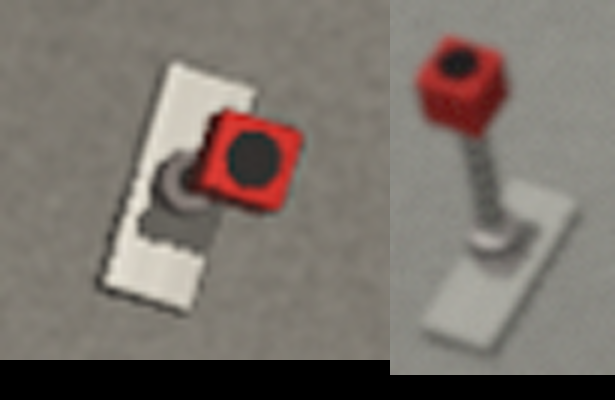

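View pics/crop2.png

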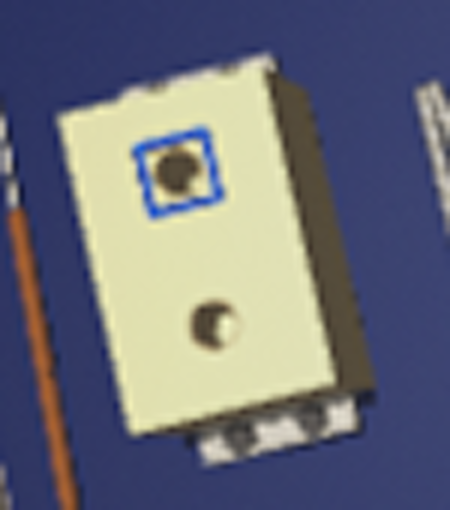

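```bash
python3 - <<'E'
from h import *
t=cv2.imread("pics/top0.png");s=cv2.imread("pics/scene0.png")
ct=cams.get_calibration("top");cs=cams.get_calibration("scene")
# black dot on cap top: dark within red bbox
def dot(im,roi):
    x0,y0,x1,y1=roi; c=im[y0:y1,x0:x1].astype(int)
    b,g,r=c[...,0],c[...,1],c[...,2]
    red=(r>90)&(r>2*g)&(r>2*b)
    bl=blobs(red,20); m=bl[0][3].astype(np.uint8)
    cn,h=cv2.findContours(m,cv2.RETR_CCOMP,cv2.CHAIN_APPROX_NONE)
    out=[(np.array(cv2.minEnclosingCircle(k)[0])+[x0,y0],cv2.contourArea(k)) for i,k in enumerate(cn) if h[0][i][3]>=0]
    ext=max(cn,key=cv2.contourArea)
    return out,cv2.minAreaRect(ext)
dt,rt=dot(t,(385,215,450,275)); ds,rs=dot(s,(225,210,270,285)); print(dt,ds,rt,rs)
pt=max(dt,key=lambda a:a[1])[0];ps=max(ds,key=lambda a:a[1])[0]
print("tri",tri(ct,pt,cs,ps)); print("plane124",plane(ct,pt,.124),plane(cs,ps,.124))
# foot corners top (crop corners)
k=np.array([[176,62],[256,90],[188,313],[103,287]])/6-1/12*5+[385,215]
k2=plane(ct,k,.012);print("foot",k2.round(4),k2.mean(0),np.linalg.norm(np.roll(k2,-1,0)-k2,axis=1))
e=k2[0]-k2[3]+k2[1]-k2[2];print("foot yaw deg",np.degrees(np.arctan2(e[1],e[0])))
ks=np.array([[512-390,180],[580-390,204],[492-390,352],[421-390,330]])/5-.4+[225,210]
k3=plane(cs,ks,.012);print("foot sc",k3.round(4),k3.mean(0))
e=k3[0]-k3[3]+k3[1]-k3[2];print(np.degrees(np.arctan2(e[1],e[0])))
# blue
for im,c,roi,nm in((t,ct,(165,205,240,290),'t'),(s,cs,(435,230,500,305),'s')):
    x0,y0,x1,y1=roi;h=cv2.resize(im[y0:y1,x0:x1],None,fx=6,fy=6,interpolation=cv2.INTER_CUBIC).astype(int)
    cr=(h[...,1]>150)&(h[...,2]>150) if nm=='t' else (h[...,1]>130)&(h[...,2]>150)
    m=max(blobs(cr),key=lambda a:a[0])[3]
    cn,_=cv2.findContours(m.astype(np.uint8),cv2.RETR_EXTERNAL,cv2.CHAIN_APPROX_NONE)
    fill=cv2.drawContours(np.zeros(m.shape,np.uint8),cn,-1,1,-1)
    bl=(h[...,0]>130)&(h[...,0]>h[...,2]*1.5)&(fill>0)
    B=blobs(bl,40);print(nm,[(b[0],b[1]) for b in B])
    al=np.argwhere(bl)[:,::-1].astype(np.float32); 
    b=max(B,key=lambda a:a[0])[3]; r=cv2.minAreaRect(np.argwhere(b)[:,::-1].astype(np.float32))
    q=cv2.boxPoints(r)/6-5/12+[x0,y0]; w=plane(c,q,.065); print("frame",w.mean(0),np.linalg.norm(np.roll(w,-1,0)-w,axis=1))
    r=cv2.minAreaRect(max(cn,key=cv2.contourArea)); q=cv2.boxPoints(r)/6-5/12+[x0,y0];w=plane(c,q,.065)
    print("block",w.round(4).tolist(),w.mean(0),np.linalg.norm(np.roll(w,-1,0)-w,axis=1),[np.degrees(np.arctan2(v[1],v[0])).round(1) for v in np.roll(w,-1,0)-w])
E
```

```text
[(array([426.7857132, 241.       ]), 77.0)] [(array([246., 227.]), 2.0), (array([238., 222.]), 42.0)] ((41.45000076293945, 26.150001525878906), (14.230249404907227, 13.914022445678711), 18.434947967529297) ((13.706896781921387, 16.482757568359375), (16.155494689941406, 16.71257972717285), 21.801406860351562)
tri (array([ 0.56108833, -0.23244907,  0.12511256]), np.float64(5.872983322777646e-06))
plane124 [[ 0.56117556 -0.23267748  0.124     ]] [[ 0.56013032 -0.23282223  0.124     ]]
foot [[ 0.6007 -0.2313  0.012 ]
 [ 0.5921 -0.2569  0.012 ]
 [ 0.5202 -0.2352  0.012 ]
 [ 0.5281 -0.2082  0.012 ]] [ 0.5602948  -0.23289228  0.012     ] [0.02699555 0.07501615 0.02816666 0.07622918]
foot yaw deg -17.258317950819443
foot sc [[ 0.5228 -0.2354  0.012 ]
 [ 0.5322 -0.2066  0.012 ]
 [ 0.6041 -0.2268  0.012 ]
 [ 0.5968 -0.2552  0.012 ]] [ 0.56397739 -0.23098596  0.012     ]
164.66655429467716
t [(np.int32(2371), array([177.4, 171.8]))]
frame [0.57389592 0.1789715  0.065     ] [0.02427314 0.02385533 0.02422042 0.02385908]
block [[0.5949, 0.2179, 0.065], [0.6105, 0.152, 0.065], [0.5092, 0.126, 0.065], [0.4937, 0.1913, 0.065]] [0.55206762 0.17179377 0.065     ] [0.06776412 0.10455966 0.06712029 0.10462244] [np.float64(-76.7), np.float64(-165.6), np.float64(103.4), np.float64(14.7)]
s []Traceback (most recent call last):
  File "<stdin>", line 34, in <module>
ValueError: max() iterable argument is empty
```

The crop confirms the steel-footed gauge (cap dot at top 427,241), with the cap at (0.561, -0.2325) and 125 mm triangulated against 124 expected. The bore is at (0.574, 0.179) and its frame measures 24 mm, as listed. I'll write a delta helper, then move above the cap.

```bash
cat >> h.py <<'E'
from scipy.spatial.transform import Rotation as Ro
def to(pos,yawdeg,n=1):
    s=telemetry.observe();R=Ro.from_euler('xyz',s['tool_rot']);T=Ro.from_euler('xyz',[np.pi,0,np.radians(yawdeg)])
    d=R.inv().apply(np.array(pos)-s['position'])/.15; w=(R.inv()*T).as_rotvec()/np.radians(45)
    print("shift",d.round(3),"turn",w.round(3)," clock",round(s['clock'],2),"pos",s['position'].round(4),"rot",np.degrees(s['tool_rot']).round(2),"F",s['force'].round(2),"w",round(s['grip_width'],4))
E
python3 -c "
from h import *
to([.561,-.2325,.22],73)"
```

```text
shift [ 2.718 -1.165  0.186] turn [-1.00e-03 -0.00e+00 -1.06e+00]  clock 0.15 pos [ 0.2671 -0.5648  0.2479] rot [-179.95    0.     25.31] F [ 0.14 -0.   -0.78] w 0.0855
```

arm_command:
  deltas:
    - [1,0.3,-0.13,0,0,0,-0.1]
    - [1,0.65,-0.28,0,0,0,-0.22]
    - [1,1,-0.43,0,0,0,-0.35]
    - [1,1,-0.43,0,0,0,-0.35]

```text
clock: 0.65
position: [0.3785, -0.439, 0.2483]
tool_rot: [-3.141, -0.002, 0.724]
force: [-0.5, 0.6, -1.4]
grip_width: 0.0852
```

```bash
python3 -c "
from h import *
to([.561,-.2325,.22],73)"
```

```text
shift [ 1.823 -0.225  0.192] turn [ 0.    -0.002 -0.7  ]  clock 0.65 pos [ 0.3785 -0.439   0.2483] rot [-1.7998e+02 -1.1000e-01  4.1500e+01] F [-0.47  0.58 -1.4 ] w 0.0852
```

arm_command:
  deltas:
    - [1,0.3,-0.04,0,0,0,-0.12]
    - [1,0.65,-0.08,0,0,0,-0.25]
    - [1,1,-0.12,0,0,0,-0.38]
    - [1,1,-0.12,0,0,0,-0.38]

```text
clock: 1.15
position: [0.4789, -0.3274, 0.2481]
tool_rot: [-3.142, -0.002, 1.021]
force: [-0.3, 0.8, 0.4]
grip_width: 0.0857
```

```bash
python3 -c "
from h import *
to([.561,-.2325,.22],73)"
```

```text
shift [0.825 0.137 0.189] turn [ 0.    -0.002 -0.322]  clock 1.15 pos [ 0.4789 -0.3274  0.2481] rot [-1.800e+02 -9.000e-02  5.851e+01] F [-0.31  0.75  0.36] w 0.0857
```

arm_command:
  deltas:
    - [1,0.3,0.05,0,0,0,-0.12]
    - [1,0.6,0.1,0.05,0,0,-0.25]
    - [1,0.82,0.14,0.1,0,0,-0.32]
    - [1,0.82,0.14,0.1,0,0,-0.32]
    - [1,0.82,0.14,0.1,0,0,-0.32]

```text
clock: 1.78
position: [0.5584, -0.2384, 0.2331]
tool_rot: [-3.141, 0.001, 1.264]
force: [0.1, 0.9, 0.5]
grip_width: 0.0855
```

```bash
python3 - <<'E'
from h import *
to([.561,-.2325,.22],73)
c=cams.get_calibration("wrist");im=cams.grab_frame("wrist")
cv2.imwrite("pics/w1.png",im)
print(proj(c,[.561,-.2325,.124],True))
E
```

```text
shift [0.043 0.004 0.088] turn [-0.001  0.001 -0.013]  clock 1.77 pos [ 0.5584 -0.2384  0.2331] rot [-1.7997e+02  4.0000e-02  7.2430e+01] F [0.11 0.86 0.52] w 0.0855
(np.float64(314.4082006033897), np.float64(232.02986303547937))
```

View pics/w1.png

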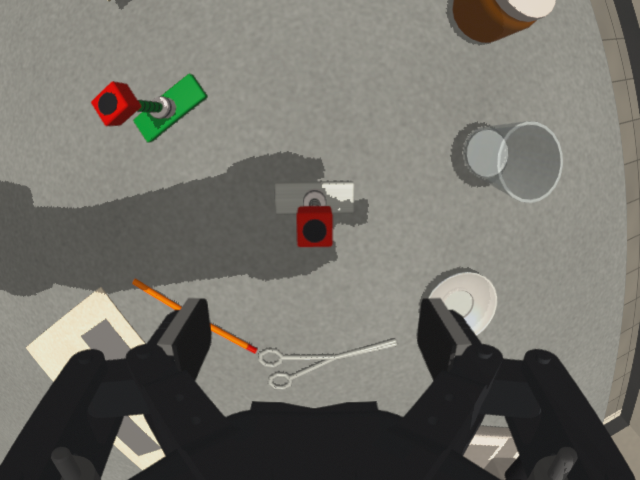

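The wrist view shows the red cap's dot at (314,231) against a predicted (314,232). The foot is square to the jaws (y ≈ 184 along its edge), and the green look-alike is at (150,105). I'll refine the numbers.

```bash
python3 - <<'E'
from h import *
c=cams.get_calibration("wrist");im=cv2.imread("pics/w1.png").astype(int)
r=im[195:260,285:350]; red=((r[...,2]>70)&(r[...,2]>2*r[...,1]))
b=max(blobs(red),key=lambda a:a[0]);print(b[:3])
m=b[3].astype(np.uint8);cn,h=cv2.findContours(m,cv2.RETR_CCOMP,cv2.CHAIN_APPROX_NONE)
for i,k in enumerate(cn):
    if h[0][i][3]>=0 and len(k)>8:
        p=np.array(cv2.minEnclosingCircle(k)[0])+[285,195];print(p,plane(c,p,.124,True))
k=max(cn,key=cv2.contourArea);print(cv2.minAreaRect(k))
for p in ([[296.5,207.5],[331.5,207.5]],[[275,183.5],[354,182.5]]): 
    w=plane(c,p,.012 if p[0][1]<200 else .124,True);d=w[1]-w[0];print(w,np.degrees(np.arctan2(d[1],d[0])),np.linalg.norm(d))
to([.561,-.2325,.11],73)
E
```

```text
(np.int32(999), array([29.3, 29.5]), array([12, 11, 36, 41], dtype=int32))
[314.05882263 230.17647171] [[ 0.56112844 -0.23146488  0.124     ]]
((29.5, 31.0), (40.0, 35.0), 90.0)
[[ 0.55491499 -0.21349313  0.124     ]
 [ 0.57649004 -0.22033315  0.124     ]] -17.59037615783805 0.022633349111621036
[[ 0.53020004 -0.20690771  0.012     ]
 [ 0.6015774  -0.2285246   0.012     ]] -16.84912650852342 0.07457893899330438
shift [0.045 0.004 0.822] turn [-0.     0.001 -0.013]  clock 1.82 pos [ 0.5584 -0.2387  0.2333] rot [-1.7999e+02  5.0000e-02  7.2400e+01] F [-0.37  0.31 -0.75] w 0.0855
```

arm_command:
  deltas:
    - [1,0.045,0,0.1,0,0,-0.01]
    - [1,0.045,0.003,0.35,0,0,-0.01]
    - [1,0.045,0.003,0.6,0,0,-0.01]
    - [1,0.045,0.003,0.78,0,0,-0.01]
    - [1,0.045,0.003,0.825,0,0,-0.01]
    - [1,0.045,0.003,0.825,0,0,-0.01]

```text
clock: 2.58
position: [0.5616, -0.2308, 0.1096]
tool_rot: [-3.141, -0.0, 1.274]
force: [0.0, -0.4, -0.3]
grip_width: 0.0851
```

```bash
python3 - <<'E'
from h import *
to([.561,-.232,.11],72.7)
im=cams.grab_frame("wrist");cv2.imwrite("pics/w2.png",im)
E
```

```text
shift [-0.009 -0.001 -0.003] turn [-0.    -0.     0.007]  clock 2.58 pos [ 0.5616 -0.2308  0.1096] rot [-179.98   -0.     73.  ] F [ 0.01 -0.42 -0.3 ] w 0.0851
```

View pics/w2.png

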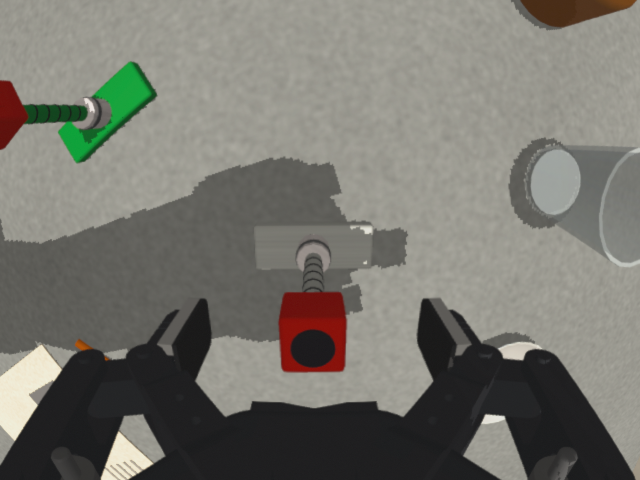

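The cap sits midway between the pads (312 against a finger mid-line of 314), so I'll close.

arm_command:
  deltas:
    - [0,0,0,0,0,0,0]
    - [-0.2,0,0,0,0,0,0]
    - [-0.4,0,0,0,0,0,0]
    - [-0.6,0,0,0,0,0,0]
    - [-1,0,0,0,0,0,0]
    - [-1,0,0,0,0,0,0]
    - [-1,0,0,0,0,0,0]
    - [-1,0,0,0,0,0,0]
  newtons: 30

```text
clock: 3.62
position: [0.5617, -0.2307, 0.1095]
tool_rot: [3.142, -0.0, 1.274]
force: [1.0, -1.0, 0.3]
grip_width: 0.024
```

```bash
python3 - <<'E'
from h import *
to([.561,-.232,.11],72.7)
im=cams.grab_frame("wrist");cv2.imwrite("pics/w3.png",im)
E
```

```text
shift [-0.01  -0.002 -0.003] turn [ 0.    -0.     0.007]  clock 3.62 pos [ 0.5617 -0.2307  0.1095] rot [180.    -0.    73.01] F [ 1.04 -0.98  0.31] w 0.024
```

View pics/w3.png

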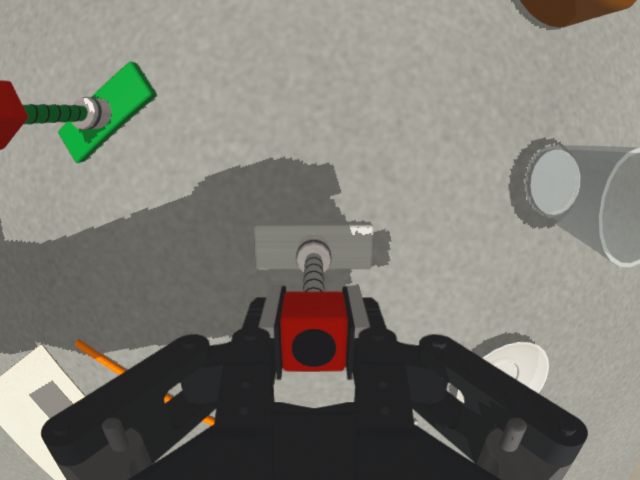

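arm_command:
  deltas:
    - [-1,0,0,-0.02,0,0,0]
    - [-1,0,0,-0.08,0,0,0]
    - [-1,0,0,-0.2,0,0,0]
    - [-1,0,0,-0.36,0,0,0]
    - [-1,0,0,-0.54,0,0,0]
    - [-1,0,0,-0.72,0,0,0]
    - [-1,0,0,-0.88,0,0,0]
    - [-1,0,0,-1,0,0,0]

```text
clock: 4.68
position: [0.5618, -0.2307, 0.2617]
tool_rot: [3.14, 0.0, 1.274]
force: [-0.2, -0.2, -2.4]
grip_width: 0.0237
```

```bash
python3 - <<'E'
from h import *
to([.574,.179,.26],104.5)
im=cams.grab_frame("wrist");cv2.imwrite("pics/w4.png",im)
E
```

```text
shift [ 2.636 -0.72   0.01 ] turn [ 0.002  0.001 -0.7  ]  clock 4.67 pos [ 0.5618 -0.2307  0.2617] rot [179.91   0.    73.01] F [-0.25 -0.18 -2.44] w 0.0237
```

View pics/w4.png

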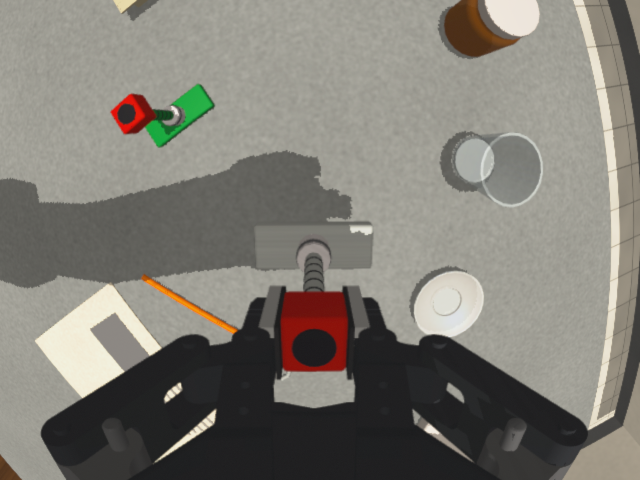

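The gauge is lifted and unchanged in the wrist view, with the foot still level. Carrying it now.

arm_command:
  deltas:
    - [-1,0.03,-0.01,0,0,0,-0.01]
    - [-1,0.11,-0.03,0,0,0,-0.03]
    - [-1,0.24,-0.07,0,0,0,-0.06]
    - [-1,0.4,-0.11,0,0,0,-0.1]
    - [-1,0.58,-0.16,0,0,0,-0.15]
    - [-1,0.76,-0.21,0,0,0,-0.2]
    - [-1,0.9,-0.25,0,0,0,-0.24]
    - [-1,1,-0.27,0,0,0,-0.26]

```text
clock: 5.72
position: [0.5668, -0.0739, 0.2596]
tool_rot: [3.142, 0.0, 1.481]
force: [-0.2, -0.1, -2.3]
grip_width: 0.0233
```

```bash
python3 - <<'E'
from h import *
to([.574,.179,.26],104.5)
E
```

```text
shift [ 1.683 -0.104 -0.002] turn [ 0.     0.    -0.437]  clock 5.72 pos [ 0.5668 -0.0739  0.2596] rot [180.     0.    84.84] F [-0.2  -0.11 -2.3 ] w 0.0233
```

arm_command:
  deltas:
    - [-1,0.04,0,0,0,0,-0.02]
    - [-1,0.13,-0.01,0,0,0,-0.04]
    - [-1,0.27,-0.02,0,0,0,-0.08]
    - [-1,0.43,-0.03,0,0,0,-0.12]
    - [-1,0.6,-0.04,0,0,0,-0.16]
    - [-1,0.76,-0.05,0,0,0,-0.21]
    - [-1,0.9,-0.06,0,0,0,-0.25]
    - [-1,1,-0.06,0,0,0,-0.28]

```text
clock: 6.72
position: [0.5717, 0.0763, 0.2596]
tool_rot: [3.142, -0.0, 1.701]
force: [-0.8, -0.7, -2.6]
grip_width: 0.0238
```

```bash
python3 - <<'E'
from h import *
to([.574,.179,.26],104.5)
c=cams.get_calibration("wrist")
im=cams.grab_frame("wrist");cv2.imwrite("pics/w5.png",im)
np.save("c5.npy",c,allow_pickle=True)
print(proj(c,[.574,.179,.065],True))
cv2.imwrite("pics/t5.png",cams.grab_frame("top"))
E
```

```text
shift [ 0.677  0.104 -0.003] turn [ 0.    -0.    -0.157]  clock 6.72 pos [0.5717 0.0763 0.2596] rot [ 1.800e+02 -1.000e-02  9.745e+01] F [-0.82 -0.71 -2.62] w 0.0238
(np.float64(331.8179816377742), np.float64(95.96978822007327))
```

View pics/w5.png

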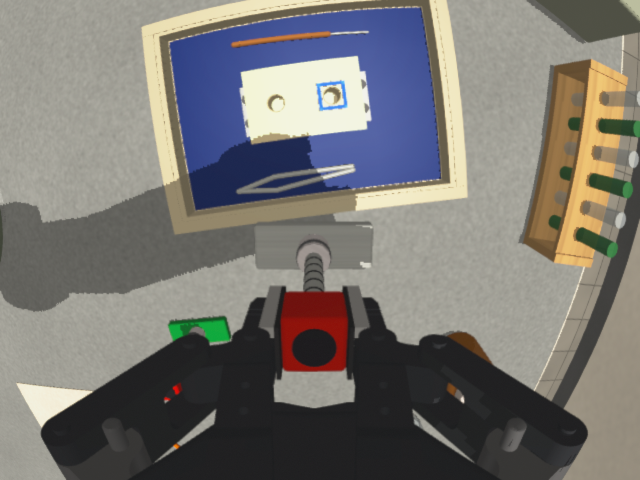

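The wrist view shows the blue frame at (332,96), matching its prediction from the top view to under a pixel. The foot runs from (255,223) to (373,269). I'll measure both.

```bash
python3 - <<'E'
from h import *
c=np.load("c5.npy",allow_pickle=True).item(); im=cv2.imread("pics/w5.png")
x0,y0=225,45;U=6
h=cv2.resize(im[y0:150,x0:385],None,fx=U,fy=U,interpolation=cv2.INTER_CUBIC).astype(int)
up=lambda q:np.asarray(q)/U-(U-1)/2/U+[x0,y0]
bl=(h[...,0]>h[...,2]*1.5)&(h[...,0]>150)
b=[q for q in blobs(bl,200)]; print([(q[0],q[1],q[2]) for q in b][:8])
for q in b:
    if 120<q[2][2]<260 and 120<q[2][3]<260:
        k=cv2.boxPoints(cv2.minAreaRect(np.argwhere(q[3])[:,::-1].astype(np.float32)))
        w=plane(c,up(k),.065,True);d=np.roll(w,-1,0)-w;print("bore",w.mean(0).round(4),np.linalg.norm(d,axis=1).round(4),np.degrees(np.arctan2(d[:,1],d[:,0])).round(1))
g=(h.min(-1)>150); m=max(blobs(g),key=lambda a:a[0]);print(m[2])
# foot
cv2.imwrite("pics/foot.png",cv2.resize(im[215:275,245:385],None,fx=5,fy=5,interpolation=cv2.INTER_CUBIC))
k=np.array([[255,224],[372.5,223],[372.5,268.5],[255,268.5]])
w=plane(c,k,.162,True);d=np.roll(w,-1,0)-w
print("foot",w.mean(0),np.linalg.norm(d,axis=1),np.degrees(np.arctan2(d[:,1],d[:,0])))
E
```

```text
[(np.int32(167659), array([689.1, 265.3]), array([ 81,   0, 879, 630], dtype=int32)), (np.int32(236), array([176.5,  79.2]), array([167,  66,  25,  30], dtype=int32)), (np.int32(10741), array([641.3, 303. ]), array([548, 214, 186, 180], dtype=int32))]
bore [0.5737 0.1797 0.065 ] [0.0238 0.0242 0.0239 0.0241] [  15.7  -75.2 -164.4  104.6]
[ 88  65 792 507]
foot [0.57206016 0.07650142 0.162     ] [0.07354564 0.03060805 0.07648729 0.02996818] [   7.95615151  -79.7776902  -172.54261046   94.64968652]
```

View pics/foot.png

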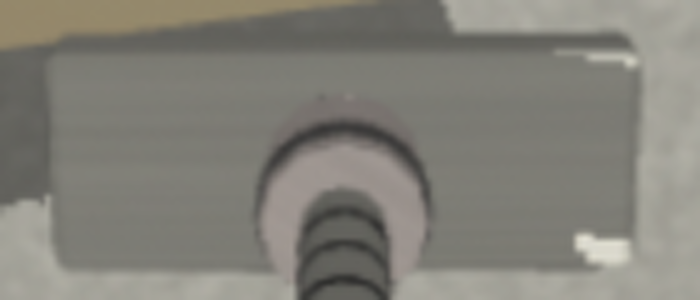

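View pics/t5.png

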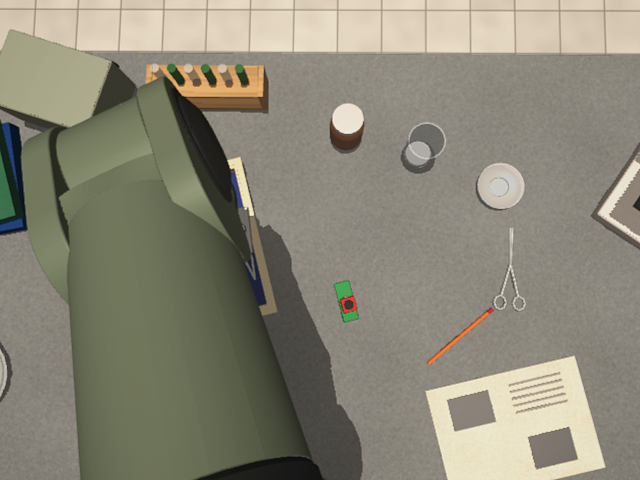

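Foot and TCP coincide to about 0.5 mm, and the bore is at (0.5736, 0.1794) with the block yaw about 15°. Next I'll go above the bore.

arm_command:
  deltas:
    - [-1,0.04,0.01,0,0,0,-0.02]
    - [-1,0.13,0.02,0,0,0,-0.05]
    - [-1,0.26,0.04,0.02,0,0,-0.09]
    - [-1,0.4,0.06,0.08,0,0,-0.12]
    - [-1,0.53,0.08,0.16,0,0,-0.15]
    - [-1,0.64,0.1,0.25,0,0,-0.165]
    - [-1,0.68,0.106,0.31,0,0,-0.168]
    - [-1,0.68,0.106,0.33,0,0,-0.168]

```text
clock: 7.82
position: [0.5742, 0.178, 0.2091]
tool_rot: [-3.14, 0.0, 1.831]
force: [-0.2, -0.5, -2.8]
grip_width: 0.0232
```

```bash
python3 - <<'E'
from h import *
to([.5735,.1793,.21],105)
c=cams.get_calibration("wrist")
im=cams.grab_frame("wrist");cv2.imwrite("pics/w6.png",im)
np.save("c6.npy",c,allow_pickle=True)
cv2.imwrite("pics/s6.png",cams.grab_frame("scene"))
E
```

```text
shift [ 0.01  -0.002 -0.006] turn [-0.001  0.    -0.003]  clock 7.83 pos [0.5742 0.178  0.2091] rot [-1.7994e+02  1.0000e-02  1.0489e+02] F [-0.18 -0.5  -2.78] w 0.0232
```

View pics/w6.png

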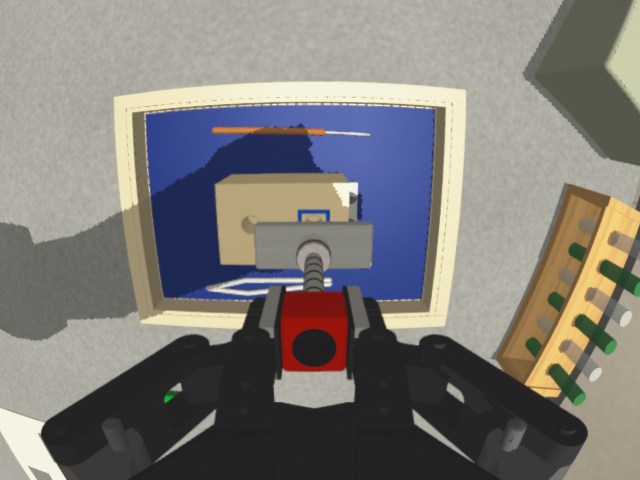

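View pics/s6.png

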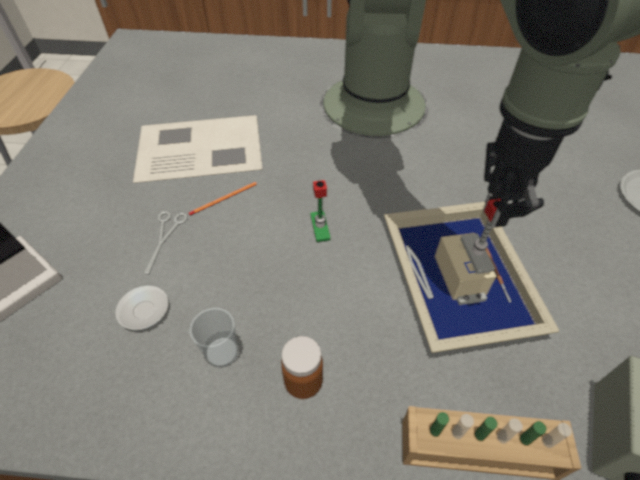

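The foot hovers over the frame, whose far half is visible at (313,215). I'll use that half and the foot edges, both in this one wrist image, for a relative check.

```bash
python3 - <<'E'
from h import *
im=cv2.imread("pics/w6.png");cv2.imwrite("pics/c6.png",cv2.resize(im[165:275,205:385],None,fx=4,fy=4,interpolation=cv2.INTER_CUBIC))
E
```

```text
(no output)
```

View pics/c6.png

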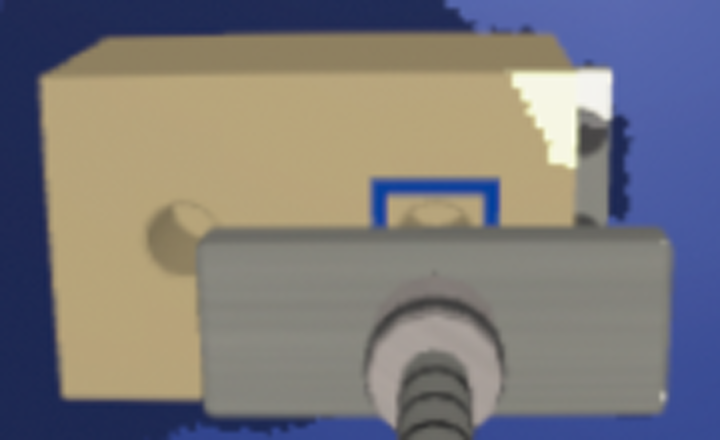

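```bash
python3 - <<'E'
from h import *
c=np.load("c6.npy",allow_pickle=True).item()
up=lambda q:np.asarray(q,float)/4-.375+[205,165]
P=lambda q,z:plane(c,up(q),z,True)
f=P([[371,178],[500,178]],.065);d=f[1]-f[0];yaw=np.arctan2(d[1],d[0]);n=np.array([np.sin(yaw),-np.cos(yaw)])
b=f.mean(0)[:2]+.012*n;print("frame w",np.linalg.norm(d),np.degrees(yaw),"bore",b)
e=P([[40,76],[577,70],[64,399]],.065);d=e[1]-e[0];g=e[2]-e[0];print("block",np.linalg.norm(d),np.linalg.norm(g),np.degrees(np.arctan2(d[1],d[0])),np.degrees(np.arctan2(g[1],g[0]))+90)
ux=d[:2]/np.linalg.norm(d[:2]);uy=np.array([-ux[1],ux[0]])
print("bore from block corner",e[0,:2]+.074*ux-.032*uy)
k=P([[200,240],[668,240],[663,413],[206,413]],.2091-.1095+.012);d=np.roll(k,-1,0)-k
print("foot",k.mean(0),np.linalg.norm(d,axis=1),np.degrees(np.arctan2(d[:,1],d[:,0])))
to([.5735,.1793,.21],105)
E
```

```text
frame w 0.02397032116360543 14.895063620172191 bore [0.57383031 0.1798859 ]
block 0.10000386114989034 0.06450310883846451 15.047502612237455 15.114589675757571
bore from block corner [0.57376968 0.18018966]
foot [0.5742323  0.17794974 0.1116    ] [0.07328524 0.0290684  0.07429039 0.02909249] [  14.89926532  -74.00320914 -165.08071127  104.01620909]
shift [ 0.015 -0.003 -0.002] turn [-0.001  0.001 -0.004]  clock 7.92 pos [0.5745 0.1772 0.2098] rot [-1.7997e+02  2.0000e-02  1.0482e+02] F [ 0.29 -0.46 -2.08] w 0.0234
```

The relative offset from foot to bore is 1.9 mm along tool x and 0 across. I'll correct that and lower to about 5 mm above the block.

arm_command:
  deltas:
    - [-1,0.006,0,0.02,0,0,0]
    - [-1,0.013,0,0.07,0,0,0]
    - [-1,0.013,0,0.12,0,0,0]
    - [-1,0.013,0,0.16,0,0,0]
    - [-1,0.013,0,0.19,0,0,0]
    - [-1,0.013,0,0.2,0,0,0]
    - [-1,0.013,0,0.2,0,0,0]

```text
clock: 8.8
position: [0.574, 0.1798, 0.1801]
tool_rot: [3.142, -0.0, 1.83]
force: [0.6, 0.2, -1.2]
grip_width: 0.0232
```

```bash
python3 - <<'E'
from h import *
to([.5735,.1793,.1745],105)
c=cams.get_calibration("wrist")
im=cams.grab_frame("wrist");np.save("c7.npy",c,allow_pickle=True);cv2.imwrite("pics/w7.png",im)
cv2.imwrite("pics/c7.png",cv2.resize(im[165:285,205:385],None,fx=4,fy=4,interpolation=cv2.INTER_CUBIC))
E
```

```text
shift [-0.003 -0.004  0.037] turn [ 0.    -0.    -0.003]  clock 8.8 pos [0.574  0.1798 0.1801] rot [180.    -0.   104.87] F [ 0.55  0.19 -1.25] w 0.0232
```

View pics/c7.png

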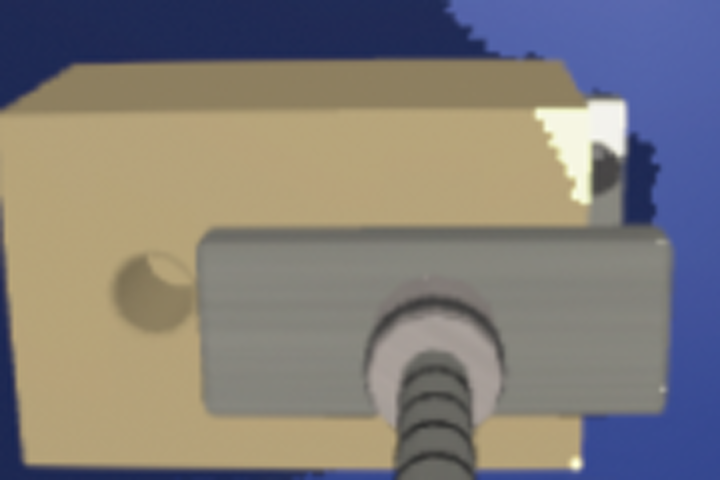

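```bash
python3 - <<'E'
from h import *
c=np.load("c7.npy",allow_pickle=True).item()
up=lambda q:np.asarray(q,float)/4-.375+[205,165]
P=lambda q,z:plane(c,up(q),z,True)
e=P([[1,113],[588,106],[23,466],[579,470]],.065);e2=e[[0,1,3,2]];d=np.roll(e2,-1,0)-e2
print("block",np.linalg.norm(d,axis=1),np.degrees(np.arctan2(d[:,1],d[:,0])))
ux=d[0]-d[2];ux=ux[:2]/np.linalg.norm(ux[:2]);uy=np.array([-ux[1],ux[0]])
b=e.mean(0)[:2]+.024*ux;print("bore",b)
k=P([[200,240],[668,240],[663,413],[206,413]],.1801-.1095+.012);d=np.roll(k,-1,0)-k
f=k.mean(0)[:2];print("foot",f,np.linalg.norm(d,axis=1)); print("in block frame foot-bore mm",1e3*(f-b)@ux,1e3*(f-b)@uy)
# other bore 
w=P([[153,293]],.065)[0,:2];w2=w+.048*ux;print("via other bore",w2,1e3*(f-w2)@ux,1e3*(f-w2)@uy)
E
```

```text
block [0.09840152 0.06490361 0.10016654 0.06455732] [  15.10414542  -74.85598726 -165.1070175   103.5781605 ]
bore [0.57385824 0.17991737]
foot [0.57410074 0.17986039] [0.07325905 0.02906193 0.07426231 0.02907467]
in block frame foot-bore mm 0.21949463029759816 -0.11779322421446381
via other bore [0.5737343  0.18037116] 0.22178181860490787 -0.5881991318433395
```

Foot over bore is within 0.6 mm by two checks. Now lowering slowly.

arm_command:
  deltas:
    - [-1,0,0,0.007,0,0,0]
    - [-1,0,0,0.014,0,0,0]
    - [-1,0,0,0.021,0,0,0]
    - [-1,0,0,0.028,0,0,0]
    - [-1,0,0,0.034,0,0,0]
    - [-1,0,0,0.04,0,0,0]
    - [-1,0,0,0.046,0,0,0]
    - [-1,0,0,0.046,0,0,0]

```text
clock: 9.85
position: [0.574, 0.1798, 0.1732]
tool_rot: [3.142, -0.0, 1.83]
force: [-1.1, -0.7, 1.2]
grip_width: 0.0233
```

arm_command:
  deltas:
    - [-1,0,0,0.006,0,0,0]
    - [-1,0,0,0.012,0,0,0]
    - [-1,0,0,0.012,0,0,0]

```text
clock: 10.22
position: [0.574, 0.1798, 0.1713]
tool_rot: [3.142, -0.0, 1.83]
force: [-1.8, -0.5, 2.5]
grip_width: 0.0237
```

Contact felt: Fz went from -2.3 (hanging) to +2.5 N. I'll push on; the rod should slide at about 3 N.

arm_command:
  deltas:
    - [-1,0,0,0.01,0,0,0]
    - [-1,0,0,0.02,0,0,0]
    - [-1,0,0,0.03,0,0,0]
    - [-1,0,0,0.04,0,0,0]
    - [-1,0,0,0.05,0,0,0]
    - [-1,0,0,0.06,0,0,0]
    - [-1,0,0,0.07,0,0,0]
    - [-1,0,0,0.07,0,0,0]

```text
clock: 11.22
position: [0.5739, 0.1798, 0.1607]
tool_rot: [-3.141, -0.0, 1.83]
force: [-0.5, -0.3, 3.5]
grip_width: 0.0233
```

```bash
python3 - <<'E'
from h import *
to([.5735,.1793,.1745],105)
c=cams.get_calibration("wrist")
im=cams.grab_frame("wrist");cv2.imwrite("pics/w8.png",im)
to([.5735,.1793,.1745],105)
E
```

```text
shift [-0.003 -0.004 -0.092] turn [-0.    -0.    -0.003]  clock 11.22 pos [0.5739 0.1798 0.1607] rot [-179.99   -0.    104.87] F [-0.47 -0.3   3.46] w 0.0233
shift [-0.002 -0.004 -0.091] turn [-0.    -0.    -0.003]  clock 11.28 pos [0.5739 0.1798 0.1608] rot [-180.     -0.    104.87] F [-1.29 -0.55  2.35] w 0.0235
```

View pics/w8.png

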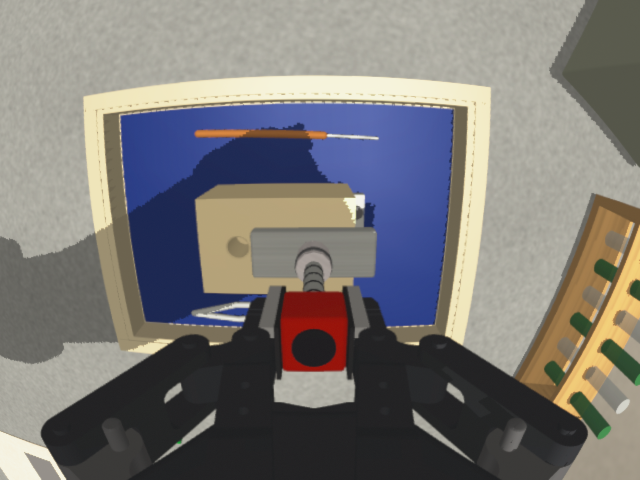

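The foot is flat on the block and the rod is sliding at about 3 N (about 10.7 mm of travel). I'll continue in small steps and watch the force.

arm_command:
  deltas:
    - [-1,0,0,0.01,0,0,0]
    - [-1,0,0,0.02,0,0,0]
    - [-1,0,0,0.03,0,0,0]
    - [-1,0,0,0.04,0,0,0]
    - [-1,0,0,0.04,0,0,0]

```text
clock: 11.9
position: [0.5739, 0.1798, 0.1547]
tool_rot: [-3.142, -0.0, 1.83]
force: [-1.4, -0.5, 2.3]
grip_width: 0.0236
```

arm_command:
  deltas:
    - [-1,0,0,0.01,0,0,0]
    - [-1,0,0,0.02,0,0,0]
    - [-1,0,0,0.02,0,0,0]

```text
clock: 12.28
position: [0.5739, 0.1798, 0.1517]
tool_rot: [-3.141, -0.0, 1.83]
force: [-1.5, -0.2, 2.8]
grip_width: 0.0236
```

arm_command:
  deltas:
    - [-1,0,0,0.01,0,0,0]
    - [-1,0,0,0.02,0,0,0]
    - [-1,0,0,0.02,0,0,0]

```text
clock: 12.65
position: [0.5739, 0.1798, 0.1487]
tool_rot: [-3.141, -0.0, 1.83]
force: [-1.8, -1.1, 1.9]
grip_width: 0.0237
```

arm_command:
  deltas:
    - [-1,0,0,0.01,0,0,0]
    - [-1,0,0,0.02,0,0,0]
    - [-1,0,0,0.02,0,0,0]

```text
clock: 13.02
position: [0.5739, 0.1798, 0.1458]
tool_rot: [-3.142, -0.0, 1.83]
force: [-2.1, -0.0, 2.4]
grip_width: 0.0237
```

arm_command:
  deltas:
    - [-1,0,0,0.01,0,0,0]
    - [-1,0,0,0.02,0,0,0]
    - [-1,0,0,0.02,0,0,0]

```text
clock: 13.4
position: [0.5739, 0.1798, 0.1427]
tool_rot: [-3.141, -0.0, 1.83]
force: [-1.9, -0.2, 2.3]
grip_width: 0.0236
```

arm_command:
  deltas:
    - [-1,0,0,0.01,0,0,0]
    - [-1,0,0,0.02,0,0,0]
    - [-1,0,0,0.02,0,0,0]

```text
clock: 13.78
position: [0.5739, 0.1798, 0.1397]
tool_rot: [-3.142, -0.0, 1.83]
force: [-2.6, 0.2, 1.5]
grip_width: 0.0232
```

arm_command:
  deltas:
    - [-1,0,0,0.01,0,0,0]
    - [-1,0,0,0.02,0,0,0]
    - [-1,0,0,0.02,0,0,0]

```text
clock: 14.15
position: [0.5739, 0.1798, 0.1367]
tool_rot: [-3.141, -0.0, 1.83]
force: [-2.2, -0.5, 2.3]
grip_width: 0.0233
```

arm_command:
  deltas:
    - [-1,0,0,0.01,0,0,0]
    - [-1,0,0,0.02,0,0,0]
    - [-1,0,0,0.02,0,0,0]

```text
clock: 14.52
position: [0.5739, 0.1798, 0.1337]
tool_rot: [-3.141, -0.0, 1.83]
force: [-2.2, 0.5, 2.6]
grip_width: 0.0238
```

arm_command:
  deltas:
    - [-1,0,0,0.01,0,0,0]
    - [-1,0,0,0.02,0,0,0]
    - [-1,0,0,0.02,0,0,0]

```text
clock: 14.9
position: [0.5739, 0.1798, 0.1308]
tool_rot: [-3.142, 0.0, 1.83]
force: [-2.7, -0.8, 3.7]
grip_width: 0.0234
```

arm_command:
  deltas:
    - [-1,0,0,0.007,0,0,0]
    - [-1,0,0,0.013,0,0,0]
    - [-1,0,0,0.013,0,0,0]

```text
clock: 15.28
position: [0.574, 0.1798, 0.1289]
tool_rot: [3.142, 0.0, 1.83]
force: [-3.3, -0.9, 5.8]
grip_width: 0.0235
```

```bash
python3 - <<'E'
from h import *
im=cams.grab_frame("wrist");cv2.imwrite("pics/w9.png",im)
for i in range(3):
    print(telemetry.observe()['force'])
    cams.grab_frame("wrist")
to([.5739,.1798,.1745],105)
E
```

```text
[-2.94736247 -0.71507548  6.17175852]
[-3.18551701 -0.59741208  5.79481205]
[-3.12212692 -0.94923453  5.48462804]
shift [-0.    -0.    -0.304] turn [ 0.    -0.    -0.003]  clock 15.47 pos [0.5739 0.1799 0.1289] rot [180.    -0.   104.87] F [-3.83 -0.69  6.9 ] w 0.0238
```

View pics/w9.png

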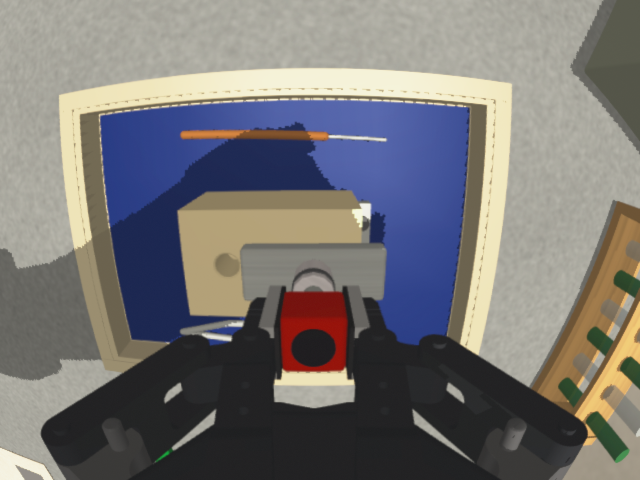

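The force climbed off the 2.4 N sliding plateau to 3.7 and then about 6.0 N, at about 1 N/mm, so the rod has bottomed at about 40 mm of travel. I'll relax the cushion before releasing.

arm_command:
  deltas:
    - [-1,0,0,-0.008,0,0,0]
    - [-1,0,0,-0.016,0,0,0]
    - [-1,0,0,-0.024,0,0,0]
    - [-1,0,0,-0.032,0,0,0]
    - [-1,0,0,-0.032,0,0,0]

```text
clock: 16.1
position: [0.574, 0.1798, 0.1337]
tool_rot: [3.141, -0.0, 1.83]
force: [-1.1, 0.1, 1.3]
grip_width: 0.0235
```

```bash
python3 - <<'E'
from h import *
for i in range(4):
    print(telemetry.observe()['force'])
    cams.grab_frame("wrist")
to([.5739,.1798,.1745],105)
E
```

```text
[-1.10487628  0.13669958  1.28274612]
[-0.8902885  -0.19311997 -0.07978273]
[-0.32103269 -0.7656707   1.34618778]
[-0.20396717  1.2594037   0.90711288]
shift [-0.    -0.001 -0.272] turn [ 0.    -0.    -0.003]  clock 16.3 pos [0.574  0.1798 0.1337] rot [179.99  -0.   104.87] F [-0.94  0.09  1.69] w 0.0234
```

arm_command:
  deltas:
    - [-1,0,0,-0.005,0,0,0]
    - [-1,0,0,-0.005,0,0,0]
    - [-0.5,0,0,-0.005,0,0,0]
    - [-0.4,0,0,-0.005,0,0,0]
    - [-0.2,0,0,-0.005,0,0,0]
    - [0,0,0,-0.005,0,0,0]
    - [0.3,0,0,-0.005,0,0,0]
    - [0.3,0,0,-0.005,0,0,0]

```text
clock: 17.3
position: [0.5739, 0.1798, 0.1344]
tool_rot: [-3.142, -0.0, 1.83]
force: [0.3, -0.1, -0.4]
grip_width: 0.0556
```

```bash
python3 - <<'E'
from h import *
to([.5739,.1798,.1745],105)
im=cams.grab_frame("wrist");cv2.imwrite("pics/w10.png",im)
E
```

```text
shift [-0.    -0.    -0.267] turn [-0.    -0.    -0.003]  clock 17.3 pos [0.5739 0.1798 0.1344] rot [-180.     -0.    104.87] F [ 0.35 -0.06 -0.36] w 0.0556
```

View pics/w10.png

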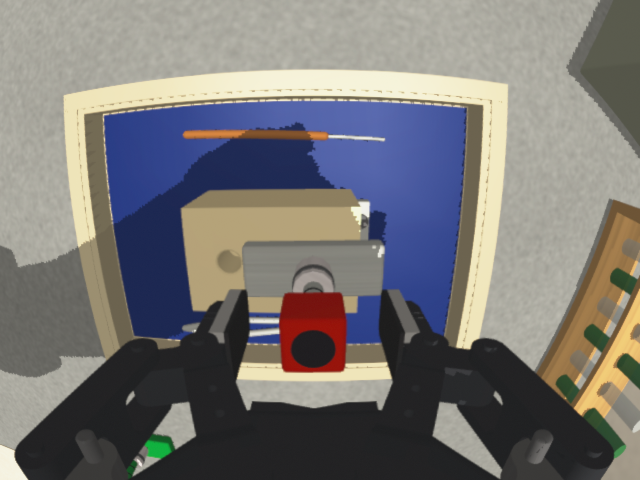

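The fingers are clear of the cap on both sides and the gauge is standing. Retreating straight up.

arm_command:
  deltas:
    - [0.3,0,0,-0.03,0,0,0]
    - [0.3,0,0,-0.12,0,0,0]
    - [0.3,0,0,-0.28,0,0,0]
    - [0.3,0,0,-0.5,0,0,0]
    - [0.3,0,0,-0.72,0,0,0]
    - [0.3,0,0,-0.88,0,0,0]
    - [0.3,0,0,-0.95,0,0,0]
    - [0.3,0,0,-0.95,0,0,0]

```text
clock: 18.35
position: [0.574, 0.1798, 0.2774]
tool_rot: [3.141, 0.0, 1.83]
force: [-0.3, -0.0, -0.2]
grip_width: 0.0555
```

```bash
python3 - <<'E'
from h import *
c=cams.get_calibration("wrist");np.save("c11.npy",c,allow_pickle=True)
im=cams.grab_frame("wrist");cv2.imwrite("pics/w11.png",im)
s=cams.grab_frame("scene");cv2.imwrite("pics/s11.png",s)
to([.5739,.1798,.1745],105)
r=im.astype(int);red=(r[...,2]>70)&(r[...,2]>2*r[...,1])&(r[...,2]>2*r[...,0])
for b in blobs(red,100):
    cn,h=cv2.findContours(b[3].astype(np.uint8),cv2.RETR_CCOMP,cv2.CHAIN_APPROX_NONE)
    for i,k in enumerate(cn):
        if h[0][i][3]>=0 and len(k)>8:
            p=np.array(cv2.minEnclosingCircle(k)[0]);print(p,plane(c,p,.065+.124-.0397,True))
a=cv2.resize(im[120:320,180:440],None,fx=3,fy=3,interpolation=cv2.INTER_CUBIC);cv2.imwrite("pics/c11.png",a)
cv2.imwrite("pics/cs11.png",cv2.resize(s[190:320,400:540],None,fx=4,fy=4,interpolation=cv2.INTER_CUBIC))
E
```

```text
shift [0.001 0.003 0.678] turn [-0.001  0.    -0.003]  clock 18.45 pos [0.5737 0.1796 0.2762] rot [-1.7994e+02  1.0000e-02  1.0487e+02] F [-0.73  0.48  0.13] w 0.0558
[312.85275269 235.26026917] [[0.57438697 0.17828595 0.1493    ]]
```

View pics/c11.png

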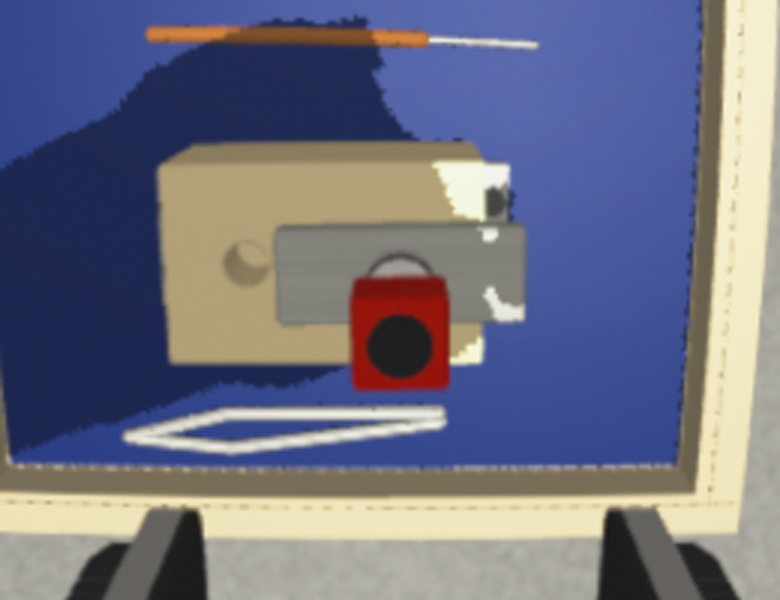

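View pics/cs11.png

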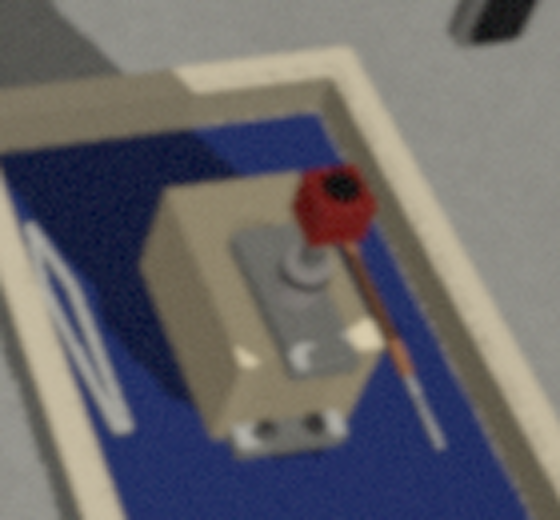

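The foot is flat on the block and the gauge stands upright and free; probe and forceps have not moved. Last check is the cap height.

```bash
python3 - <<'E'
from h import *
c=np.load("c11.npy",allow_pickle=True).item();cs=cams.get_calibration("scene")
p=np.array([342,187])/4-.375+[400,190]
print(tri(c,[312.85,235.26],cs,p,True,False)); to([.5739,.1798,.1745],105)
E
```

```text
(array([0.57434825, 0.17785425, 0.14836378]), np.float64(0.00037921072654224585))
shift [0.001 0.003 0.678] turn [-0.001  0.    -0.003]  clock 18.45 pos [0.5737 0.1796 0.2762] rot [-1.7994e+02  1.0000e-02  1.0487e+02] F [-0.73  0.48  0.13] w 0.0558
```

```bash
python3 -c "
from workcell import job
print(job.job_done())"
```

```text
the job is handed in; nothing more can be done
None
```

The steel-footed gauge now stands on the cream block over the blue-framed bore, with its rod on the bottom of the bore. I handed the job in at about 18.5 s of the 45 s allowed.

- **Placing:** I picked it up by its red cap and lowered it slowly. Two checks just before contact put the foot within 0.6 mm of the bore centre.
- **Bottoming:** The rod slid at about 2.5 N. The force then climbed at about 1 N/mm to about 6 N, and I stopped there. I eased the cushion to about zero load before opening the fingers.
- **Depth:** Arm travel gives a rod reading of about 40 mm, so the bore is about 38 mm deep. The cap height seen by two cameras gives 40.6 mm, which agrees within the 2 mm camera calibration.
- **Last look:** The foot is flat and the gauge upright and free, with the gripper about 14 cm higher and touching nothing. Probe and forceps look unmoved in the tray; I didn't compare the things on the bench with their starting positions, though the arm touched none of them.
- **Unexplained side force:** It grew to about 3 N while pushing and vanished when I unloaded. I put it down to slight misalignment and did not look into it further.

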